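# Offer the sampling knife handle-first

### The job

Your colleague stands across the bench, facing you, and needs the sampling knife, which lies with its blade pointing across towards them. Turn the knife end for end and lower it, without dropping it, into the plywood tool rest, so that the middle of its handle lies level in both cradles with the handle pointing away from you and the blade back towards you; you may set it down on the way and take a new grip if that helps. Leave the round-ended spatula where it is.

Things in the scene. Friction and masses are not known exactly. Their poses are not given: they have to be found in the camera images.
- knife: Black handle 120 x 16 x 16 mm with a narrow pointed steel blade (14 mm wide, 3 mm thick) reaching 125 mm from mid-handle. About 60 g, balances within 25 mm of mid-handle. Lies on its handle, the blade 6 mm clear of the bench. Origin: middle of the handle's underside; x along the knife to the blade tip, z up. At first x points away from the robot, within 25 degrees of straight ahead.
- knife_tip (a point): The tip of the knife's blade, 125 mm along the knife's x from the middle of the handle, on its centre line (the point itself is up to 7 mm to one side), 8 mm above the underside.
- spatula: The bystander tool, same black handle as the knife (120 x 16 x 16 mm), but its steel end is a thin neck with a round flat disc 30 mm across. Leave it alone. Origin and axes as the knife's, x to the disc.
- rest: Plywood, fixed: base 100 (x) x 60 x 8 mm, two upright cradles 8 mm thick, centred 30 mm either side of the origin along x (52 mm free between). Cradle floors: 40 mm above the bench, 34 mm wide, between 11 mm cheeks rising to 55 mm. Origin: centre of the base's underside, on the bench; x: the line a tool lies along, away from the robot within 20 degrees of straight ahead; z up.
Things that resemble listed ones, but are neither listed nor needed, are in the scene too. What is shaped like the rest but blue is not meant. Leave any yellow look-alike of the knife alone.

How it is judged:
By the outcome, as a careful person would: the job done as asked, in the order asked, and still so for the second after the job is handed in, with the robot touching nothing.
It also fails if it takes over 38 s, if anything falls off the work surface, if the arm or the gripper's body presses on something with over 40 N, if the wrist force passes 120 N, or if a joint passes its speed limit or range.

### The arm

A 6-joint arm with a two-finger parallel gripper is mounted at the origin on the work surface. World frame = base frame: x ahead of the robot, y to its left, z up, the work surface at z = 0. Lengths are in mm, angles in degrees, forces in N, time in s.
With the tool pointing down it reaches from about 225 to 875 mm from the base axis. Payload 3.4 kg.
Tool frame: the origin (TCP) lies between the finger pads; the fingertips stand 19 mm ahead of it and the grasp point (between the pads) is the TCP; z points along the fingers, y is the line along which they close (so a half turn about z gives the same grasp; the last joint's range is limited). The gripper opens to 85 mm and grips with 20 to 120 N. Pads are 22 mm wide; open, the fingers measure 114 mm over their backs; the gripper's body (76 mm by 85 mm) begins 54 mm behind the grasp point. The pads swing forward as they close: fully open they stand 13 mm farther back than shut.
Start: joints at [-73.51, 15.808, 86.224, -0, 77.962, -6.933], TCP at [228.569, -527.652, 250.328] pointing down, gripper open.
Joint ranges: [-165.64, 165.64], [-43.16, 119.46], [12.63, 154.43], [-67.54, 247.53], [6.08, 155.33], [-154.97, 154.97]. Speed limits (degrees/s): [147.25, 147.25, 180, 180, 180, 180].

### API

Orientations are given as [roll, pitch, yaw] about the fixed x, y, z axes, in that order (R = Rz(yaw) Ry(pitch) Rx(roll)).
In Python, from workcell import arm gives the robot as it stands.
- The arm moves only by the tool step_arm, never from a script. Its argument "commands" is a list that holds one entry, the list of rows, each a list of 7 numbers: the finger opening in m, from 0 to 0.0854, then the shift along the tool's x, y, z in m, then the turn, a rotation vector about the tool's x, y, z in degrees. A call has 1 to 5 rows; each row shifts and turns the commanded pose from where the row before left it, along the tool's axes as they then stand; what a row does not reach is not made up. A row lasts 1/10 s, in which the tool goes at most 50 mm and 8.59 degrees, less where a joint would pass 70% of its speed; a pose out of reach is approached as far as the arm can. A call with a gripper value outside its range is refused whole. The fingers move at their own pace and stop on an object; "newtons" is the grip in N (left out, the last holds). Time passes only in rows, so rows that do not move let the fingers close. It gives the time, the measured TCP pose, the force, the opening and the grip force at its end, in the units of the state.
- arm.read_state(): the state, without advancing time (a new reading comes with each control period).
- arm.read_camera(name): name is "side" or "top"; returns a dict with "color" (400x640x3 uint8, red, green, blue), "K" (3x3 intrinsics, pixels), "cam_to_world" (4x4, takes a point from camera to world coordinates). Camera axes: x right, y up, looking along -z (the intrinsics and any distortion apply to the point x, -y, -z); pixel columns grow to the right and rows downward; lengths in mm; the calibration is good to about 2 mm. A picture is of the moment at which its call begins. There is no depth.
- arm.finish_job(): hands the job in; it is judged then, once.
The state is a dict: "clock": time; "joint_pos": joint angles; "qvel": joint speeds; "tau": joint torques, N m; "ee_pos": TCP position; "eef_rot": TCP orientation; "ft_force": force on the tool from outside, world axes, zero at the start; "moment": the same for the moment, N m; "finger_gap": finger opening in mm; "gripper_force": force on a finger pad.
Only numpy, scipy, OpenCV 4.12 (cv2) and the standard library are available. Lean on these libraries where they do the work, as an engineer would, in place of code of your own. Each camera call takes 0.05 s, during which the arm holds its last target. There are 200 camera calls.

## Working session

There is one attempt and no reset: what is moved stays moved. The work goes in short steps, Python scripts to look and compute and a tool call to move; the robot and the scene stay as the last step left them, time stands still between calls to the robot, and variables do not carry over. Pictures are saved under pics/ and viewed, at most 10 in all, crops included, and the job is handed in when it is done.

Besides the shell and the picture viewer there is one more tool, called after "Request:" as name(argument=value, ...), one argument or row to a line, values as JSON. step_arm: Moves the arm, as the interface text tells. Its arguments: {"type":"object","properties":{"commands":{"type":"array"},"newtons":{"type":"number"}},"required":["commands"]}

```bash
mkdir -p pics; python3 - <<'E'
from workcell import arm
import cv2,numpy as np
for n in("top","side"):
    c=arm.read_camera(n); cv2.imwrite(f"pics/{n}0.png",c["color"][:,:,::-1]); print(n,c["K"],c["cam_to_world"].round(3),[k for k in c])
print(arm.read_state())
E
```

```text
top [[473.41347705   0.         320.78787513]
 [  0.         473.41347705 193.22506865]
 [  0.           0.           1.        ]] [[ 2.600000e-02  9.950000e-01 -9.900000e-02  3.911230e+02]
 [-1.000000e+00  2.500000e-02 -8.000000e-03 -3.174000e+01]
 [-5.000000e-03  1.000000e-01  9.950000e-01  1.367474e+03]
 [ 0.000000e+00  0.000000e+00  0.000000e+00  1.000000e+00]] ['color', 'K', 'cam_to_world']
side [[398.02821504   0.         320.45697611]
 [  0.         398.02821504 193.51368178]
 [  0.           0.           1.        ]] [[-9.61000e-01  1.82000e-01 -2.10000e-01  3.36998e+02]
 [-2.77000e-01 -5.69000e-01  7.74000e-01  7.02585e+02]
 [ 2.10000e-02  8.02000e-01  5.97000e-01  5.87330e+02]
 [ 0.00000e+00  0.00000e+00  0.00000e+00  1.00000e+00]] ['color', 'K', 'cam_to_world']
{'clock': 0.1, 'joint_pos': array([-7.35114893e+01,  1.58453810e+01,  8.62881799e+01, -1.33505263e-03,
        7.79614760e+01, -6.93332851e+00]), 'qvel': array([-0.10208938, -0.1246011 , -0.11466726, -0.13627549,  0.16335994,
        0.02232066]), 'tau': array([ 2.03035364e-03, -4.17700088e+01, -2.46402848e+01,  2.08289080e-04,
        5.83418921e-03, -1.36067302e-05]), 'ee_pos': array([ 228.41948791, -527.20869464,  249.51093417]), 'eef_rot': array([-1.79905501e+02, -1.01766256e-02,  2.34221104e+01]), 'ft_force': array([-0.26695113,  0.97048915, -0.38688176]), 'moment': array([ 0.00905154,  0.01140619, -0.03203347]), 'gripper_force': 0.0, 'finger_gap': 85.34857147454923}
```

View pics/top0.png

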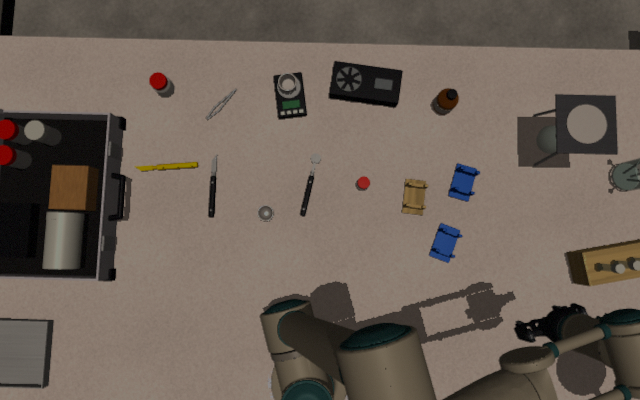

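View pics/side0.png

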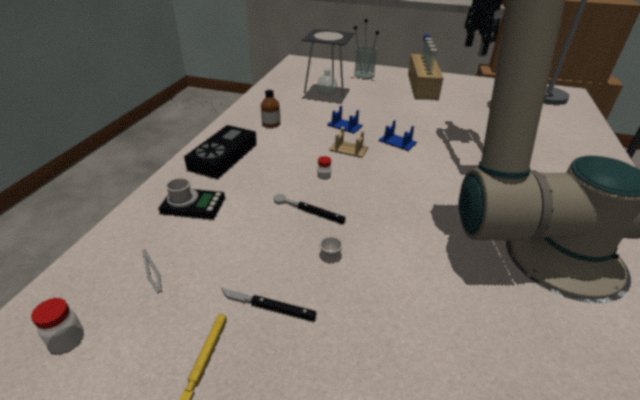

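Top view: knife handle around (212,200) with its tip near (214,157). The spatula disc is at (315,160), the plywood rest at (414,197), and the blue look-alikes at (463,182) and (445,242). The side view agrees: knife at (283,308), rest at (349,145).

```bash
cat > h.py <<'E'
from workcell import arm
import cv2,numpy as np
def ray(c,uv):
    d=np.linalg.inv(c["K"])@[uv[0],uv[1],1]; T=c["cam_to_world"]
    return T[:3,3],T[:3,:3]@[d[0],-d[1],-d[2]]
def onz(c,uv,z):
    o,d=ray(c,uv); return o+d*(z-o[2])/d[2]
def proj(c,p):
    T=c["cam_to_world"]; q=T[:3,:3].T@(np.array(p,float)-T[:3,3]); r=c["K"]@[q[0],-q[1],-q[2]]; return r[:2]/r[2]
def crop(c,box,s,name):
    a,b,x,y=box; im=cv2.resize(c["color"][b:y,a:x,::-1],None,fx=s,fy=s,interpolation=cv2.INTER_CUBIC); cv2.imwrite(name,cv2.convertScaleAbs(im,alpha=1.4)); return im
E
python3 - <<'E'
from h import *
t=arm.read_camera("top"); s=arm.read_camera("side")
def big(m,box):
    a,b,x,y=box; z=np.zeros_like(m); z[b:y,a:x]=m[b:y,a:x]
    n,l,st,ce=cv2.connectedComponentsWithStats(z.astype(np.uint8)); i=1+st[1:,4].argmax(); return l==i
def axis(m):
    ys,xs=np.nonzero(m); r=cv2.minAreaRect(np.c_[xs,ys].astype(np.float32)); return r
for n,c,b in(("top",t,(195,145,230,222)),("side",s,(245,285,325,330))):
    g=c["color"].max(2); m=big(g<75,b); r=axis(m)
    ys,xs=np.nonzero(m); P=np.c_[xs,ys].astype(float); 
    W=np.array([onz(c,p,10)[:2] for p in P]); mu=W.mean(0); u=np.linalg.svd(W-mu)[2][0]; u*=np.sign(u[0]); a=(W-mu)@u; e=(W-mu)@[-u[1],u[0]]
    print(n,"handle",r,mu,np.degrees(np.arctan2(u[1],u[0])),a.min(),a.max(),"mid",mu+u*(a.min()+a.max())/2,e.min(),e.max())
print("tip top",onz(t,(214.5,155.5),8),"side",onz(s,(222,290),8))
for n,c,b in(("top",t,(395,170,433,222)),("side",s,(325,120,372,160))):
    h=c["color"].astype(int); m=big((h[...,0]-h[...,2]>35),b); r=axis(m)
    print(n,"rest",r,[onz(c,p,8).round(1)[:2] for p in cv2.boxPoints(r)])
crop(t,(385,165,445,225),9,"pics/rest_t.png"); cr=crop(s,(320,115,380,165),9,"pics/rest_s.png")
a=cv2.imread("pics/rest_t.png");
k=cv2.resize(t["color"][145:225,195:230,::-1],None,fx=6.75,fy=6.75); k=cv2.convertScaleAbs(k,alpha=1.4)
cv2.imwrite("pics/tk.png",np.hstack([a,k[:540]]))
E
```

```text
top handle ((212.1206817626953, 194.4482879638672), (5.930924415588379, 45.1572380065918), 3.3664603233337402) [511.28701744 292.25508565] -0.3783248111750586 -61.017653821431736 69.60530145438526 mid [515.58074765 292.22673368] -8.471439602253787 8.619070443226859
side handle ((280.5602111816406, 307.3609924316406), (72.02316284179688, 10.548964500427246), 14.676392555236816) [510.32956922 296.55769371] -0.3969263533459135 -60.30004696612974 68.6221710483226 mid [514.49053141 296.52886747] -11.194493206714323 10.578128405982122
tip top [629.57640635 291.20962495   8.        ] side [630.20540592 290.19500453   8.        ]
top rest ((415.1646423339844, 196.51828002929688), (23.632347106933594, 34.34421157836914), 6.340191841125488) [array([ 477.9, -254.3]), array([ 577. , -264.4]), array([ 571.1, -332.3]), array([ 472.1, -321.7])]
side rest ((346.73077392578125, 147.34616088867188), (18.43491554260254, 11.374736785888672), 11.309932708740234) [array([ 552.8, -255.9]), array([ 562.4, -321. ]), array([ 506.5, -316.6]), array([ 499.4, -252.5])]
```

View pics/tk.png

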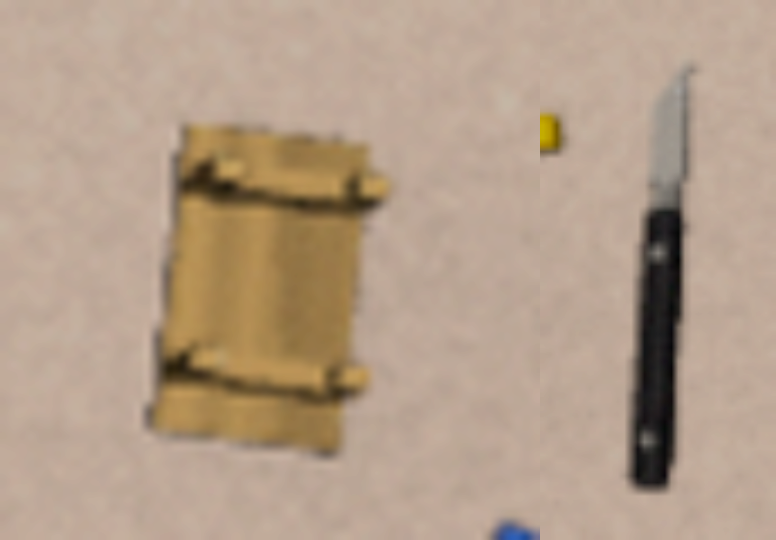

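View pics/rest_s.png

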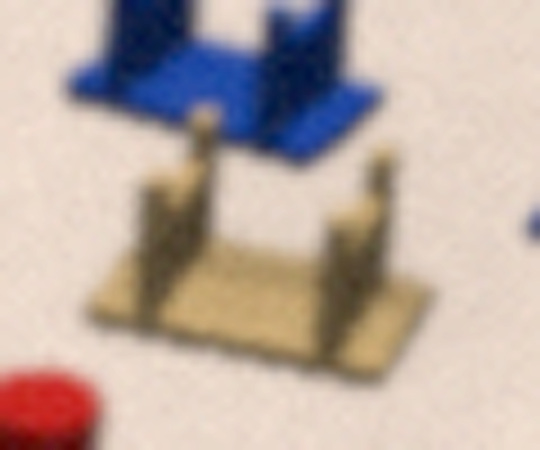

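Crops: base corners in the top crop are (185,125), (368,145), (152,430) and (338,452). The knife's tip is at (693,67) and its handle ends are (663,210) and (652,485). In the side crop the rest's corners are (90,310), (378,378) and (430,292).

```bash
python3 - <<'E'
from h import *
t=arm.read_camera("top"); s=arm.read_camera("side")
def cp(c,u,v,k,o,z): return onz(c,(o[0]+(u+.5)/k-.5,o[1]+(v+.5)/k-.5),z)[:2].round(1)
C=[cp(t,u,v,9,(385,165),8) for u,v in((185,125),(368,145),(152,430),(338,452))]
print("rest top",C,"c",np.mean(C,0), "angles",[np.degrees(np.arctan2(*(C[i]-C[i+2])[::-1])).round(1) for i in(0,1)],[np.linalg.norm(C[0]-C[2]),np.linalg.norm(C[0]-C[1])])
S=[cp(s,u,v,9,(320,115),z) for u,v,z in((90,310,4),(378,378,4),(430,292,4))]
print("rest side",S,"c",(S[0]+S[2])/2)
for z,(u,v) in ((12,(123,210)),(12,(112,485)),(8,(153,67))): print("knife",cp(t,u,v,6.75,(195,145),z))
# cheek tops (top crop): z=55
P=[cp(t,u,v,9,(385,165),55) for u,v in((200,167),(375,190),(180,355),(355,380))]; print("cheeks",P,np.mean(P,0))
E
```

```text
rest top [array([ 576.1, -263.8]), array([ 571.1, -322.6]), array([ 477.7, -254.1]), array([ 472.2, -313.4])] c [ 524.275 -288.475] angles [np.float64(-5.6), np.float64(-5.3)] [np.float64(98.87694372299342), np.float64(59.01220212803452)]
rest side [array([ 576.5, -267.8]), array([ 479.9, -255.5]), array([ 474.4, -313.5])] c [ 525.45 -290.65]
knife [569.7 292.3]
knife [451.8 291.3]
knife [632.7 283.4]
cheeks [array([ 556.7, -260.6]), array([ 550.9, -314.8]), array([ 498.1, -254.9]), array([ 491.8, -308.8])] [ 524.375 -284.775]
```

```bash
cat > plan.py <<'E'
from h import *
def plan(p0,yaw0,p1,yaw1,n,gap,t=None):
    p=np.array(p0,float); y=yaw0; p1=np.array(p1,float)
    for i in range(n):
        d=(p1-p)/(n-i); a=np.radians(y); dy=round((yaw1-y)/(n-i),1)
        l=np.round([d[0]*np.cos(a)+d[1]*np.sin(a),d[0]*np.sin(a)-d[1]*np.cos(a),-d[2]])
        p=p+[l[0]*np.cos(a)+l[1]*np.sin(a),l[0]*np.sin(a)-l[1]*np.cos(a),-l[2]]; y+=dy
        print([gap]+[float(v) for v in (l/1000).round(4)]+[0,0,-dy],"" if (i+1)%5 else "\n")
    print("end",p.round(1),round(y,2))
if __name__=="__main__":
    plan([228.6,-527.7,250.3],23.42,[510,292,130],180,20,.08)
E
python3 plan.py
```

```text
[0.08, 0.029, -0.032, 0.006, 0, 0, -7.8] 
[0.08, 0.033, -0.028, 0.006, 0, 0, -7.8] 
[0.08, 0.037, -0.023, 0.006, 0, 0, -7.8] 
[0.08, 0.04, -0.018, 0.006, 0, 0, -7.8] 
[0.08, 0.042, -0.012, 0.006, 0, 0, -7.8] 

[0.08, 0.043, -0.006, 0.006, 0, 0, -7.8] 
[0.08, 0.043, -0.001, 0.006, 0, 0, -7.8] 
[0.08, 0.043, 0.005, 0.006, 0, 0, -7.8] 
[0.08, 0.042, 0.011, 0.006, 0, 0, -7.8] 
[0.08, 0.04, 0.017, 0.006, 0, 0, -7.9] 

[0.08, 0.037, 0.022, 0.006, 0, 0, -7.8] 
[0.08, 0.034, 0.027, 0.006, 0, 0, -7.9] 
[0.08, 0.03, 0.031, 0.006, 0, 0, -7.8] 
[0.08, 0.025, 0.035, 0.006, 0, 0, -7.9] 
[0.08, 0.021, 0.038, 0.006, 0, 0, -7.8] 

[0.08, 0.015, 0.041, 0.006, 0, 0, -7.9] 
[0.08, 0.009, 0.042, 0.006, 0, 0, -7.8] 
[0.08, 0.004, 0.043, 0.006, 0, 0, -7.9] 
[0.08, -0.002, 0.043, 0.006, 0, 0, -7.8] 
[0.08, -0.009, 0.043, 0.006, 0, 0, -7.9] 

end [510.2 292.2 130.3] 180.02
```

Request:
step_arm(
  commands=[
    [[0.08, 0.029, -0.032, 0.006, 0, 0, -7.8], [0.08, 0.033, -0.028, 0.006, 0, 0, -7.8], [0.08, 0.037, -0.023, 0.006, 0, 0, -7.8], [0.08, 0.04, -0.018, 0.006, 0, 0, -7.8], [0.08, 0.042, -0.012, 0.006, 0, 0, -7.8]],
  ],
)

```text
clock: 0.8
ee_pos: [299.4, -320.2, 220.1]
eef_rot: [180.0, -0.0, 62.7]
ft_force: [1.0, 0.8, -0.8]
finger_gap: 79.9
gripper_force: 0.0
```

Request:
step_arm(
  commands=[
    [[0.08, 0.043, -0.006, 0.006, 0, 0, -7.8], [0.08, 0.043, -0.001, 0.006, 0, 0, -7.8], [0.08, 0.043, 0.005, 0.006, 0, 0, -7.8], [0.08, 0.042, 0.011, 0.006, 0, 0, -7.8], [0.08, 0.04, 0.017, 0.006, 0, 0, -7.9]],
  ],
)

```text
clock: 1.3
ee_pos: [369.9, -115.5, 190.4]
eef_rot: [179.9, 0.0, 101.8]
ft_force: [1.2, -0.4, 0.1]
finger_gap: 80.1
gripper_force: 0.0
```

Request:
step_arm(
  commands=[
    [[0.08, 0.037, 0.022, 0.006, 0, 0, -7.8], [0.08, 0.034, 0.027, 0.006, 0, 0, -7.9], [0.08, 0.03, 0.031, 0.006, 0, 0, -7.8], [0.08, 0.025, 0.035, 0.006, 0, 0, -7.9], [0.08, 0.021, 0.038, 0.006, 0, 0, -7.8]],
  ],
)

```text
clock: 1.8
ee_pos: [440.2, 89.1, 160.3]
eef_rot: [180.0, 0.1, 141.1]
ft_force: [1.2, -0.4, 0.0]
finger_gap: 80.1
gripper_force: 0.0
```

Request:
step_arm(
  commands=[
    [[0.05, 0.015, 0.041, 0.006, 0, 0, -7.9], [0.05, 0.009, 0.042, 0.006, 0, 0, -7.8], [0.05, 0.004, 0.043, 0.006, 0, 0, -7.9], [0.05, -0.002, 0.043, 0.006, 0, 0, -7.8], [0.05, -0.009, 0.043, 0.006, 0, 0, -7.9]],
  ],
)

```text
clock: 2.3
ee_pos: [510.4, 294.1, 130.0]
eef_rot: [-180.0, 0.0, -179.6]
ft_force: [0.4, -0.8, -0.4]
finger_gap: 49.9
gripper_force: 0.0
```

Request:
step_arm(
  commands=[
    [[0.05, 0, 0, 0.02, 0, 0, 0], [0.05, 0, 0, 0.01, 0, 0, 0], [0.05, 0, 0, 0, 0, 0, 0]],
  ],
)

```text
clock: 2.6
ee_pos: [508.4, 291.4, 98.4]
eef_rot: [-179.9, -0.3, -180.0]
ft_force: [-0.3, -0.7, -0.5]
finger_gap: 50.4
gripper_force: 0.0
```

```bash
python3 - <<'E'
from h import *
t=arm.read_camera("top"); s=arm.read_camera("side")
a=cv2.resize(t["color"][140:230,160:260],(500,450)); b=cv2.resize(s["color"][200:340,220:340],None,fx=2.5,fy=2.5)
b=cv2.resize(b,(int(b.shape[1]*450/b.shape[0]),450)); 
im=np.hstack([a,b])[:,:800,::-1]; cv2.imwrite("pics/over.png",cv2.convertScaleAbs(im,alpha=1.4))
st=arm.read_state(); print(st["ee_pos"],st["joint_pos"].round(1))
E
```

```text
[509.93629802 291.44871922 100.37841236] [ 23.   23.7  97.2  -0.   59.2 -67. ]
```

View pics/over.png

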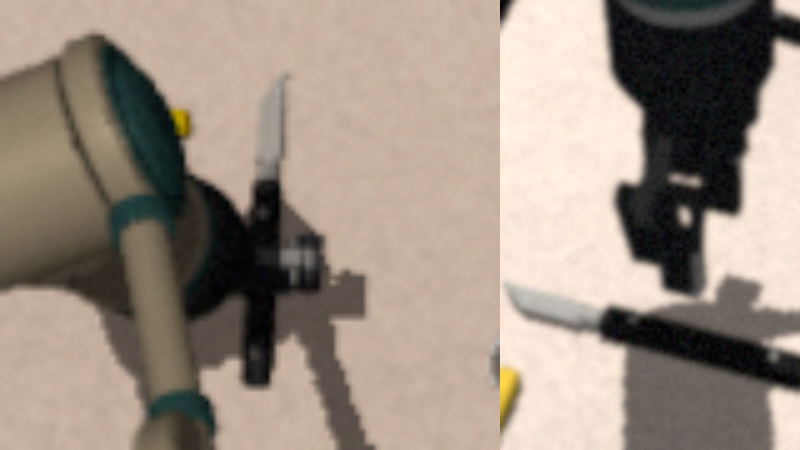

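Top view: the gripper straddles the handle near its middle, aligned with it (right finger at (300,262), handle from (265,180) to (257,383)). I'll descend and grip.

Request:
step_arm(
  commands=[
    [[0.05, 0, 0, 0.03, 0, 0, 0], [0.05, 0, 0, 0.03, 0, 0, 0], [0.05, 0, 0, 0.012, 0, 0, 0], [0.05, 0, 0, 0.006, 0, 0, 0], [0.05, 0, 0, 0, 0, 0, 0]],
  ],
)

```text
clock: 3.2
ee_pos: [510.5, 292.0, 22.6]
eef_rot: [180.0, 0.0, 180.0]
ft_force: [0.4, 0.8, -0.2]
finger_gap: 50.3
gripper_force: 0.0
```

Request:
step_arm(
  commands=[
    [[0.0, 0, 0, 0, 0, 0, 0], [0.0, 0, 0, 0, 0, 0, 0], [0.0, 0, 0, 0, 0, 0, 0], [0.0, 0, 0, 0, 0, 0, 0], [0.0, 0, 0, 0, 0, 0, 0]],
  ],
  newtons=60,
)

```text
clock: 3.7
ee_pos: [511.1, 292.7, 23.7]
eef_rot: [179.9, 0.1, -180.0]
ft_force: [-0.3, 0.4, 7.3]
finger_gap: 14.2
gripper_force: 61.8
```

Request:
step_arm(
  commands=[
    [[0.0, 0, 0, -0.01, 0, 0, 0], [0.0, 0, 0, -0.03, 0, 0, 0], [0.0, 0, 0, -0.04, 0, 0, 0], [0.0, 0, 0, -0.04, 0, 0, 0], [0.0, 0, 0, 0, 0, 0, 0]],
  ],
)

```text
clock: 4.2
ee_pos: [513.7, 293.9, 148.8]
eef_rot: [179.7, 0.7, -180.0]
ft_force: [0.4, 0.0, -0.4]
finger_gap: 13.8
gripper_force: 61.0
```

```bash
python3 - <<'E'
from h import *
t=arm.read_camera("top"); s=arm.read_camera("side")
a=cv2.resize(t["color"][120:230,160:270],(450,450)); b=cv2.resize(s["color"][160:320,200:320],(337,450))
cv2.imwrite("pics/lift.png",cv2.convertScaleAbs(np.hstack([a,b])[:,:,::-1],alpha=1.4))
st=arm.read_state(); print(st["ee_pos"],st["joint_pos"].round(1),st["finger_gap"])
from plan import plan
plan([510,292,132],180,[525,-289.5,132],-5.5,25,0.0)
E
```

```text
[510.49312256 292.48182377 143.73196833] [ 23.   21.3  94.   -0.   64.6 -67. ] 14.203461108793528
[0.0, -0.001, -0.023, -0.0, 0, 0, 7.4] 
[0.0, -0.004, -0.023, -0.0, 0, 0, 7.4] 
[0.0, -0.006, -0.022, -0.0, 0, 0, 7.4] 
[0.0, -0.009, -0.021, -0.0, 0, 0, 7.4] 
[0.0, -0.012, -0.02, -0.0, 0, 0, 7.4] 

[0.0, -0.015, -0.018, -0.0, 0, 0, 7.4] 
[0.0, -0.017, -0.016, -0.0, 0, 0, 7.4] 
[0.0, -0.019, -0.014, -0.0, 0, 0, 7.4] 
[0.0, -0.02, -0.011, -0.0, 0, 0, 7.4] 
[0.0, -0.022, -0.009, -0.0, 0, 0, 7.4] 

[0.0, -0.023, -0.006, -0.0, 0, 0, 7.4] 
[0.0, -0.023, -0.003, -0.0, 0, 0, 7.4] 
[0.0, -0.023, 0.0, -0.0, 0, 0, 7.4] 
[0.0, -0.023, 0.003, -0.0, 0, 0, 7.4] 
[0.0, -0.023, 0.006, -0.0, 0, 0, 7.4] 

[0.0, -0.022, 0.009, -0.0, 0, 0, 7.4] 
[0.0, -0.02, 0.011, -0.0, 0, 0, 7.5] 
[0.0, -0.018, 0.014, -0.0, 0, 0, 7.4] 
[0.0, -0.017, 0.016, -0.0, 0, 0, 7.5] 
[0.0, -0.014, 0.018, -0.0, 0, 0, 7.4] 

[0.0, -0.012, 0.02, -0.0, 0, 0, 7.5] 
[0.0, -0.009, 0.022, -0.0, 0, 0, 7.4] 
[0.0, -0.006, 0.022, -0.0, 0, 0, 7.5] 
[0.0, -0.003, 0.023, -0.0, 0, 0, 7.4] 
[0.0, -0.0, 0.024, -0.0, 0, 0, 7.5] 

end [ 525.2 -289.6  132. ] -5.5
```

View pics/lift.png

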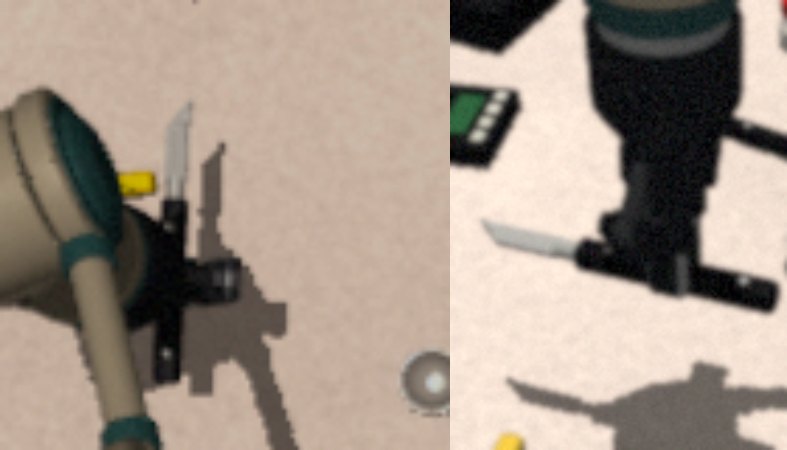

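Knife held and roughly level: top crop has the tip at (191,102) and the butt at (167,381); side crop has the tip at (483,222) and the butt at (773,295).

```bash
cat >> h.py <<'E'
def tri(c1,p1,c2,p2):
    (a,d),(b,e)=ray(c1,p1),ray(c2,p2); A=np.c_[d,-e]; k=np.linalg.lstsq(A,b-a,rcond=None)[0]; x,y=a+k[0]*d,b+k[1]*e
    return ((x+y)/2).round(1),round(float(np.linalg.norm(x-y)),1)
E
python3 - <<'E'
from h import *
t=arm.read_camera("top"); s=arm.read_camera("side")
T=lambda u,v:(160+u/4.09-.4,120+v/4.09-.4); S=lambda u,v:(200+(u-450)/2.81-.3,160+v/2.81-.3)
print(tri(t,T(191,102),s,S(483,222)),tri(t,T(167,379),s,S(774,295)),tri(t,T(174,202),s,S(581,255)))
E
```

```text
(array([636.2, 285.1, 129.6]), 2.0) (array([455.5, 291.3, 131.2]), 2.4) (array([570.2, 292.9, 129.5]), 2.4)
```

Request:
step_arm(
  commands=[
    [[0.0, -0.001, -0.023, 0, 0, 0, 7.4], [0.0, -0.004, -0.023, 0, 0, 0, 7.4], [0.0, -0.006, -0.022, 0, 0, 0, 7.4], [0.0, -0.009, -0.021, 0, 0, 0, 7.4], [0.0, -0.012, -0.02, 0, 0, 0, 7.4]],
  ],
)

```text
clock: 4.9
ee_pos: [512.0, 175.9, 140.3]
eef_rot: [-179.8, -0.2, 142.7]
ft_force: [0.6, -0.2, -0.0]
finger_gap: 14.0
gripper_force: 61.0
```

Request:
step_arm(
  commands=[
    [[0.0, -0.015, -0.018, 0, 0, 0, 7.4], [0.0, -0.017, -0.016, 0, 0, 0, 7.4], [0.0, -0.019, -0.014, 0, 0, 0, 7.4], [0.0, -0.02, -0.011, 0, 0, 0, 7.4], [0.0, -0.022, -0.009, 0, 0, 0, 7.4]],
  ],
)

```text
clock: 5.4
ee_pos: [516.2, 59.2, 140.4]
eef_rot: [-179.8, -0.1, 105.7]
ft_force: [0.7, -0.6, 0.1]
finger_gap: 14.2
gripper_force: 61.0
```

Request:
step_arm(
  commands=[
    [[0.0, -0.023, -0.006, 0, 0, 0, 7.4], [0.0, -0.023, -0.003, 0, 0, 0, 7.4], [0.0, -0.023, 0, 0, 0, 0, 7.4], [0.0, -0.023, 0.003, 0, 0, 0, 7.4], [0.0, -0.023, 0.006, 0, 0, 0, 7.4]],
  ],
)

```text
clock: 5.9
ee_pos: [518.7, -57.4, 140.4]
eef_rot: [-179.8, 0.0, 68.7]
ft_force: [0.4, -0.1, 0.4]
finger_gap: 14.0
gripper_force: 61.0
```

Request:
step_arm(
  commands=[
    [[0.0, -0.022, 0.009, 0, 0, 0, 7.4], [0.0, -0.02, 0.011, 0, 0, 0, 7.5], [0.0, -0.018, 0.014, 0, 0, 0, 7.4], [0.0, -0.017, 0.016, 0, 0, 0, 7.5], [0.0, -0.014, 0.018, 0, 0, 0, 7.4]],
  ],
)

```text
clock: 6.4
ee_pos: [520.8, -172.8, 140.3]
eef_rot: [-179.8, 0.1, 31.5]
ft_force: [0.3, -0.4, -1.0]
finger_gap: 14.2
gripper_force: 61.0
```

Request:
step_arm(
  commands=[
    [[0.0, -0.012, 0.02, 0, 0, 0, 7.5], [0.0, -0.009, 0.022, 0, 0, 0, 7.4], [0.0, -0.006, 0.022, 0, 0, 0, 7.5], [0.0, -0.003, 0.023, 0, 0, 0, 7.4], [0.0, 0, 0.024, 0, 0, 0, 7.5]],
  ],
)

```text
clock: 6.9
ee_pos: [524.5, -289.5, 140.2]
eef_rot: [-179.9, 0.2, -5.8]
ft_force: [0.6, -0.1, 0.5]
finger_gap: 14.2
gripper_force: 61.0
```

Request:
step_arm(
  commands=[
    [[0.0, 0, 0, 0, 0, 0, 0], [0.0, 0, 0, 0, 0, 0, 0]],
  ],
)

```text
clock: 7.1
ee_pos: [524.5, -288.8, 140.5]
eef_rot: [-179.9, 0.2, -5.5]
ft_force: [0.4, 0.7, -0.7]
finger_gap: 14.4
gripper_force: 61.0
```

```bash
cat > look.py <<'E'
from h import *
import sys
t=arm.read_camera("top"); s=arm.read_camera("side")
a=cv2.resize(t["color"][160:250,375:465],(450,450),interpolation=cv2.INTER_CUBIC); b=cv2.resize(s["color"][70:170,310:385],(338,450),interpolation=cv2.INTER_CUBIC)
cv2.imwrite(f"pics/{sys.argv[1]}.png",cv2.convertScaleAbs(np.hstack([a,b])[:,:,::-1],alpha=1.4))
st=arm.read_state(); print(st["ee_pos"].round(1),st["eef_rot"].round(1),st["joint_pos"].round(1),st["finger_gap"])
E
python3 look.py over2
```

```text
[ 524.8 -288.1  141.2] [-1.799e+02  1.000e-01 -5.400e+00] [-35.4  22.3  92.6   0.   65.2  60. ] 13.676398666124792
```

View pics/over2.png

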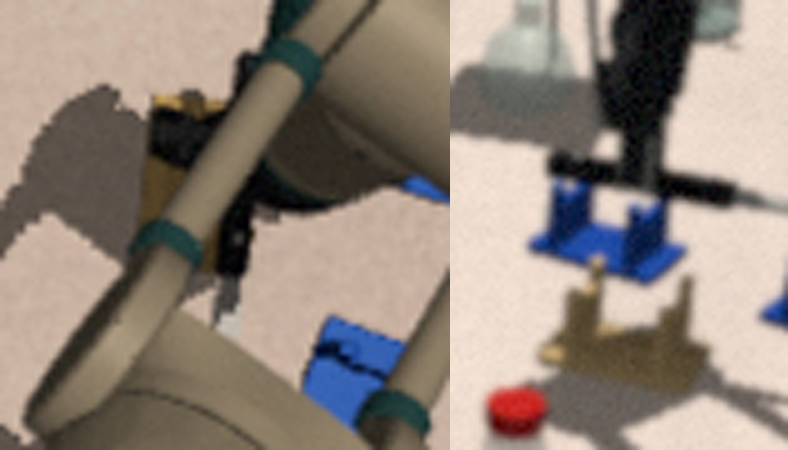

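Top crop: the butt end is away and the blade back towards the robot at (228,310). Side crop: the handle runs from (553,165) to (735,193), in line above the plywood rest.

Request:
step_arm(
  commands=[
    [[0.0, 0.002, 0, 0.02, 0, 0, 0], [0.0, 0, 0, 0.02, 0, 0, 0], [0.0, 0, 0, 0.02, 0, 0, 0], [0.0, 0, 0, 0.01, 0, 0, 0], [0.0, 0, 0, 0, 0, 0, 0]],
  ],
)

```text
clock: 7.7
ee_pos: [526.5, -288.0, 70.8]
eef_rot: [-179.9, 0.2, -5.4]
ft_force: [0.0, -0.2, -0.6]
finger_gap: 14.2
gripper_force: 61.0
```

```bash
python3 look.py low; python3 - <<'E'
from h import *
s=arm.read_camera("side")
R=np.array([525,-289.5]);u=np.array([np.cos(np.radians(-5.5)),np.sin(np.radians(-5.5))])
n=np.array([-u[1],u[0]])
for nm,p in (("butt",[*(R+60*u),57.5]),("front",[*(R-60*u),57.5]),("cheek",[*(R+30*u+22.5*n),55]),("cheek",[*(R-30*u+22.5*n),55]),("cheek",[*(R+30*u-22.5*n),55]),("cheek",[*(R-30*u-22.5*n),55])):
    q=proj(s,p); print(nm,((q-[310,70]+.5)*4.5+[450,0]).round())
E
```

```text
[ 527.9 -289.3   72.8] [180.   -0.   -5.4] [-35.3  26.4  97.1  -0.   56.5  60.1] 14.346921908448076
butt [542. 262.]
front [724. 299.]
cheek [574. 290.]
cheek [666. 309.]
cheek [598. 259.]
cheek [687. 277.]
```

View pics/low.png

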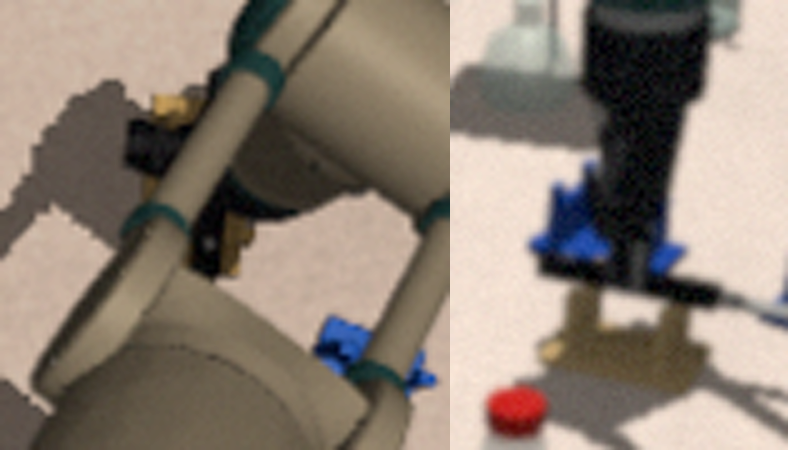

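Side crop: the handle spans (538,262) to (720,295), above the cradles at (585,290) and (673,303). It sits about 3 mm too far along +x, so I'll correct that and lower gently.

Request:
step_arm(
  commands=[
    [[0.0, -0.003, 0, 0.003, 0, 0, 0], [0.0, 0, 0, 0.003, 0, 0, 0], [0.0, 0, 0, 0.001, 0, 0, 0], [0.0, 0, 0, 0, 0, 0, 0]],
  ],
)

```text
clock: 8.25
ee_pos: [524.5, -289.3, 65.3]
eef_rot: [180.0, -0.0, -5.5]
ft_force: [0.1, -0.5, -0.2]
finger_gap: 14.4
gripper_force: 61.0
```

Request:
step_arm(
  commands=[
    [[0.0, 0, 0, 0.001, 0, 0, 0], [0.0, 0, 0, 0.001, 0, 0, 0], [0.0, 0, 0, 0, 0, 0, 0]],
  ],
)

```text
clock: 8.55
ee_pos: [524.7, -289.4, 63.7]
eef_rot: [180.0, -0.0, -5.5]
ft_force: [-0.2, 0.5, 2.5]
finger_gap: 14.0
gripper_force: 61.4
```

Request:
step_arm(
  commands=[
    [[0.0, 0, 0, 0.001, 0, 0, 0], [0.0, 0, 0, 0, 0, 0, 0]],
  ],
)

```text
clock: 8.75
ee_pos: [524.8, -289.4, 63.7]
eef_rot: [180.0, -0.0, -5.5]
ft_force: [-2.5, 1.2, 8.9]
finger_gap: 13.7
gripper_force: 62.2
```

Seated: contact at the expected height. Opening now.

Request:
step_arm(
  commands=[
    [[0.02, 0, 0, 0, 0, 0, 0], [0.03, 0, 0, 0, 0, 0, 0], [0.04, 0, 0, 0, 0, 0, 0], [0.05, 0, 0, 0, 0, 0, 0], [0.05, 0, 0, 0, 0, 0, 0]],
  ],
)

```text
clock: 9.25
ee_pos: [524.5, -289.2, 62.0]
eef_rot: [-180.0, 0.0, -5.5]
ft_force: [0.0, -0.5, 0.4]
finger_gap: 50.2
gripper_force: 0.0
```

Request:
step_arm(
  commands=[
    [[0.05, 0, 0, -0.005, 0, 0, 0], [0.05, 0, 0, -0.015, 0, 0, 0], [0.05, 0, 0, -0.03, 0, 0, 0], [0.05, 0, 0, -0.05, 0, 0, 0], [0.05, 0, 0, -0.05, 0, 0, 0]],
  ],
)

```text
clock: 9.75
ee_pos: [524.1, -288.9, 213.5]
eef_rot: [-180.0, 0.1, -5.5]
ft_force: [1.9, -0.6, 0.8]
finger_gap: 49.6
gripper_force: 0.0
```

Request:
step_arm(
  commands=[
    [[0.05, -0.03, 0.03, -0.03, 0, 0, 0], [0.05, -0.03, 0.04, -0.02, 0, 0, 0], [0.05, -0.03, 0.04, 0, 0, 0, 0], [0.05, -0.03, 0.04, 0, 0, 0, 0], [0.05, 0, 0, 0, 0, 0, 0]],
  ],
)

```text
clock: 10.25
ee_pos: [390.3, -428.0, 260.3]
eef_rot: [179.8, 0.1, -5.9]
ft_force: [0.7, 1.1, 0.1]
finger_gap: 49.8
gripper_force: 0.0
```

```bash
python3 look.py placed
```

```text
[ 393.6 -424.2  260. ] [-180.    -0.    -5.6] [-54.1  15.8  84.8   0.   79.3  41.6] 49.75481635986839
```

View pics/placed.png

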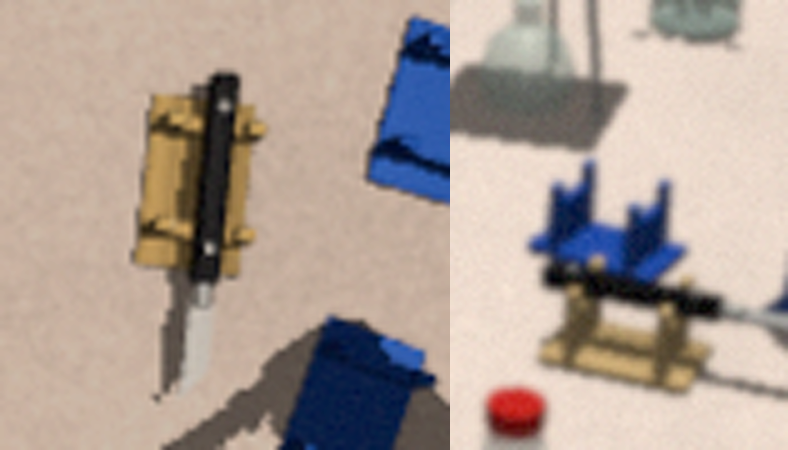

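The knife lies in the plywood rest. In the top crop the handle spans rows 73–285, centred on the cradles at rows 127 and 232 and between the cheeks. The blade points back to the robot at (190,390), and in the side crop the handle is parallel to the base.

```bash
python3 -c "
from workcell import arm
print(arm.finish_job())"
```

```text
the job is handed in; nothing more can be done
None
```

The knife is turned end for end and lies level in both cradles of the plywood rest, handle pointing away and blade back towards the robot; the arm is clear, the spatula was left alone, and the job was handed in at about 10 s.

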